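# Scan and temperature-check a sealed herb tub

## Task

Take the thermometer out of its charging dock, point its reader window straight at the barcode label on the green-lidded tub from about 12 cm away and hold it steady there for about a second so that the label is read. Then hold the thermometer upright with its sprung foot standing wholly on the yellow dot of that same lid, pressing gently so that the foot is pushed in part of the way but not to its stop. Finish while still holding it there, and leave the tubs and everything else where they are.

Things in the scene. Friction and masses are not known exactly. Their poses are not given: they have to be found in the camera images.
- grip (a point): Grasp point of the loose thermometer (0.13 kg), on the axis of its white handle, 30 mm below its top. The handle is a box 24 mm (x) by 40 mm (y) by 90 mm tall; z runs up it, away from the probe. It stands upright in the dock with the top 70 mm of the handle showing; take it from above across either pair of faces. Below the handle a thin stem ends in a sprung foot, 140 mm below this point
- lens (a point): Reader window of the thermometer, under the handle beside the stem: 60 mm below grip and 13 mm to its +y side (the left as one faces the dark display, which is on the -x face). It looks along the thermometer's -z, the way the probe points; axes as grip. It reads a label 90 to 170 mm in front of it whose centre lies within 12 mm of the line of sight
- foot_face (a point): Centre of the flat underside of the copper foot (a disc 12 mm across) at the end of the stem, on the handle's axis, 140 mm below grip when not pressed; axes as grip
- foot (a joint): How far the sprung foot is pushed up along the stem (m): 0 when free, 0.012 at its stop. The spring pushes back with 0.5 N plus 0.5 N for each mm, 3.5 N half-way
- thermometer: The thermometer as a whole; origin at the centre of the foot's underside with the foot free, axes as grip
- dock: Fixed black charging dock: a pocket tower 40 mm (x) by 56 mm (y) and 112 mm high on a base plate 110 by 90 by 8 mm. Origin at the middle of its underside on the counter. The handle sits 20 mm deep in it with 2 mm of play all round, the stem and foot in a well below: pull straight up at least 110 mm to clear it
- tub_green: Round sealed white tub with a GREEN lid, about 0.4 kg, loose on the counter, 118 mm across the lid and 74 mm high, the one to check; origin at the centre of its underside, z up, the yellow dot towards +x, the barcode label towards -x
- green_dot (a point): Centre of the yellow dot sticker (30 mm across) on top of the green lid, 30 mm from the lid's centre, 74 mm above the counter
- green_label (a point): Centre of the white barcode label (34 by 56 mm) on top of the green lid, 20 mm from the lid's centre on the other side from the dot, 74 mm above the counter
- tub_red: Same tub with a RED lid, to be left alone; origin at the centre of its underside
- tub_blue: Same tub with a BLUE lid, to be left alone; origin at the centre of its underside
- pepper_mill: Loose dark wooden pepper mill, 54 mm across and 166 mm high, to be left alone; origin at the centre of its underside
- measuring_cup: Loose steel cup with a handle, 72 mm across and 80 mm high, to be left alone; origin at the centre of its underside
- salt_jar: Loose clear jar with a steel cap, 64 mm across and 100 mm high, to be left alone; origin at the centre of its underside
- spatula: Loose red-handled spatula, 240 mm long, lying on the fixed wooden chopping board, to be left alone

How it is judged:
By the outcome, as a careful person would: the job done as asked, in the order asked, and still so for the second after the job is handed in, while the arm keeps its last pose, push and grip.
It also fails if it takes over 51 s, if anything falls off the work surface, if the arm or the gripper's body presses on something with over 40 N, if the wrist force passes 120 N, or if a joint passes its speed limit or range.

## Robot

A 6-joint arm with a two-finger parallel gripper is mounted at the origin on the work surface. World frame = base frame: x ahead of the robot, y to its left, z up, the work surface at z = 0. Lengths are in mm, angles in degrees, forces in N, time in s.
With the tool pointing down it reaches from about 300 to 850 mm from the base axis. Payload 4.2 kg.
Tool frame: the origin (TCP) lies on the centre line of the jaws, within the pads' length; the fingertips stand 14 mm ahead of it and the grasp point (between the pads) lies 5 mm behind it; z points along the fingers, y is the line along which they close (so a half turn about z gives the same grasp; the last joint's range is limited). The gripper opens to 91 mm and grips with 3 to 60 N. Pads are 32 mm wide; open, the fingers measure 118 mm over their backs; the gripper's body (76 mm by 178 mm) begins 60 mm behind the grasp point.
Start: joints at [63.827, 18.312, 89.639, -0, 72.044, -1.146], TCP at [243.253, 521.028, 227.976] pointing down, gripper open.
Joint ranges: [-177.97, 177.97], [-48.28, 115.42], [12.27, 149.76], [-77.06, 257.06], [2.81, 150.46], [-146.56, 146.56]. Speed limits (degrees/s): [147.25, 147.25, 180, 180, 180, 180].

## Interface

Orientations are given as [roll, pitch, yaw] about the fixed x, y, z axes, in that order (R = Rz(yaw) Ry(pitch) Rx(roll)).
In Python, from workcell import env gives the robot as it stands.
- The arm moves only by the tool arm_command, never from a script. Its argument "motion" is a list of rows, each an object with "offset": the shift along the tool's x, y, z in m, a list of three; "spin": the turn about the tool's z in rad. In form: [{"offset": [tx, ty, tz], "spin": spin}, ...]. A call has 1 to 5 rows; each row shifts and turns the commanded pose from where the row before left it, along the tool's axes as they then stand; what a row does not reach is not made up. A row lasts 1/8 s, in which the tool goes at most 62.5 mm and 10.7 degrees, less where a joint would pass 70% of its speed; a pose out of reach is approached as far as the arm can. A call with a gripper value outside its range is refused whole. "jaw" is the finger opening in m, from 0 to 0.0912, set as the call begins (left out, the last holds). The fingers move at their own pace and stop on an object; "newtons" is the grip in N (left out, the last holds). Time passes only in rows, so rows that do not move let the fingers close. It gives the time, the measured TCP pose, the force, the opening and the grip force at its end, in the units of the state.
- env.state(): the state, without advancing time (a new reading comes with each control period).
- env.grab_frame(name): name is "scene" or "side" or "wrist"; returns (picture, depth): 384x512x3 uint8, blue, green, red; 384x512 float32, mm along the optical axis (not along the pixel's ray), 0 where there is no reading.
- env.camera_model(name): a dict with "fx", "fy", "cx", "cy" (pixels), "eye" and "rotation" of the camera in the world; the wrist camera has in their place "hand_eye" (4x4, takes a point from camera to tool coordinates, whose origin is the TCP and whose axes are the flange's). Camera axes: x right, y down, z forward; pixel columns grow to the right and rows downward; lengths in mm; the calibration is good to about 2 mm. A picture is of the moment at which its call begins: read the wrist's pose just before it. camera_model takes no time and is no camera call.
- env.job_done(): hands the job in; it is judged then, once.
Trained networks look in the newest picture that a camera, given by its name, has taken for a name from the list of things; names that differ only in an ending like _2 or _b are one class to them, and where a whole thing is asked for, a point or a joint stands for the part that bears it (a point fixed in the world has none). Each returns a list of dicts, best first, with "score" (0 to 1); they miss things now and then, are a little off and sometimes report something else, mostly with a low value. They report only what shows in the picture. A call takes as long as a camera call.
- env.boxes_of(camera, target): "bbox" ([left, top, right, bottom] in pixels, round what is visible of it).
- env.pinpoint(camera, target): "location" ([column, row] in pixels: a listed point, or the origin of a listed thing).
The state is a dict: "time_s": time; "qpos": joint angles; "qvel": joint speeds; "effort": joint torques, N m; "ee_pos": TCP position; "ee_rot": TCP orientation; "force": force on the tool from outside, world axes, zero at the start; "torque": the same for the moment, N m; "gripper_width": finger opening in mm; "gripper_force": force on a finger pad.
Only numpy, scipy, OpenCV 4.12 (cv2) and the standard library are available. Lean on these libraries where they do the work, as an engineer would, in place of code of your own. Each camera call takes 0.05 s, during which the arm holds its last target. There are 200 camera calls.

## Working session

There is one attempt and no reset: what is moved stays moved. The work goes in short steps, Python scripts to look and compute and a tool call to move; the robot and the scene stay as the last step left them, time stands still between calls to the robot, and variables do not carry over. Pictures are saved under pics/ and viewed, at most 10 in all, crops included, and the job is handed in when it is done.

Besides the shell and the picture viewer there is one more tool, called after "Emit:" by a JSON object that holds its "op" and its "data". arm_command: Moves the arm, as the interface text tells. Its arguments: {"type":"object","properties":{"motion":{"type":"array"},"jaw":{"type":"number"},"newtons":{"type":"number"}},"required":["motion"]}

```bash
mkdir -p pics; cat > h.py <<'E'
import numpy as np, cv2
from scipy.spatial.transform import Rotation as R
from workcell import env
def cam(name,st=None):
    m=env.camera_model(name)
    if 'eye' in m: return m,np.array(m['rotation']),np.array(m['eye'])
    st=st or env.state(); H=np.array(m['hand_eye'])
    Rt=R.from_euler('xyz',st['ee_rot'],degrees=True).as_matrix()
    return m,Rt@H[:3,:3],Rt@H[:3,3]+np.array(st['ee_pos'])
def atz(c,px,z):
    m,Rc,e=c; d=Rc@np.array([(px[0]-m['cx'])/m['fx'],(px[1]-m['cy'])/m['fy'],1]); return e+d*(z-e[2])/d[2]
def atd(c,px,dep):
    m,Rc,e=c; u,v=int(round(px[0])),int(round(px[1])); w=dep[v-1:v+2,u-1:u+2]; w=w[w>0]
    if not len(w): return None
    return e+Rc@np.array([(px[0]-m['cx'])/m['fx'],(px[1]-m['cy'])/m['fy'],1])*np.median(w)
E
python3 - <<'E'
from h import *
np.set_printoptions(precision=1,suppress=True)
st=env.state(); print(st['ee_pos'],st['ee_rot'],st['force'],st['time_s'])
Z=dict(grip=None,green_dot=74,green_label=74,tub_green=0,tub_red=0,dock=0,pepper_mill=0,measuring_cup=0,salt_jar=0,lens=None)
pics=[]
for n in ['scene','side']:
    c=cam(n); im,d=env.grab_frame(n); pics.append(im); print(n,c[2])
    for t,z in Z.items():
        r=env.pinpoint(n,t)
        for q in r[:2]: print(t,round(q['score'],2),q['location'],atz(c,q['location'],z) if z is not None else '',atd(c,q['location'],d))
cv2.imwrite('pics/a.png',cv2.resize(np.vstack(pics),(400,600)) if 0 else cv2.resize(np.hstack(pics),(800,300)))
cv2.imwrite('pics/b.png',pics[0]);cv2.imwrite('pics/c.png',pics[1])
E
```

```text
[243.1 520.6 227.1] [-179.9   -0.   155. ] [0.1 0.6 0.1] 0.0
scene [1048.3  538.8  693.6]
grip 0.63 [244.6, 111.7]  [161502.6 160993.1 161147.9]Traceback (most recent call last):
  File "<stdin>", line 10, in <module>
  File "h.py", line 11, in atz
    m,Rc,e=c; d=Rc@np.array([(px[0]-m['cx'])/m['fx'],(px[1]-m['cy'])/m['fy'],1]); return e+d*(z-e[2])/d[2]
                                                                                                      ~^^^
IndexError: invalid index to scalar variable.
```

```bash
python3 - <<'E'
from h import *
for n in ['scene','wrist']: print(env.camera_model(n))
E
```

```text
{'fx': 361.20702942953614, 'fy': 361.20702942953614, 'cx': 259.53207717227014, 'cy': 188.58007974644144, 'eye': array([1048.32811863,  538.80484935,  693.5925461 ]), 'rotation': array([-130.00646347,   -0.94983691,  140.94812168])}
{'fx': 277.9582429485676, 'fy': 277.9582429485676, 'cx': 256.1533383338408, 'cy': 195.01242091145156, 'hand_eye': array([[ 2.83306134e-04, -9.70842061e-01, -2.39719862e-01,
         6.65784792e+01],
       [ 9.99999849e-01,  3.87943465e-04, -3.89311679e-04,
        -5.15095066e-01],
       [ 4.70957907e-04, -2.39719715e-01,  9.70842024e-01,
        -1.56396256e+02],
       [ 0.00000000e+00,  0.00000000e+00,  0.00000000e+00,
         1.00000000e+00]])}
```

Rotation is [roll, pitch, yaw].

```bash
sed -i "s/np.array(m\['rotation'\])/R.from_euler('xyz',m['rotation'],degrees=True).as_matrix()/" h.py
python3 - <<'E'
from h import *
np.set_printoptions(precision=1,suppress=True)
Z=dict(grip=None,green_dot=74,green_label=74,tub_green=0,tub_red=0,dock=0,pepper_mill=0,measuring_cup=0,salt_jar=0,lens=None)
for n,f in [('scene','b'),('side','c')]:
    c=cam(n); im,d=env.grab_frame(n); cv2.imwrite(f'pics/{f}.png',im); print(n,c[2])
    for t,z in Z.items():
        r=env.pinpoint(n,t)
        for q in r[:2]: print(t,round(q['score'],2),q['location'],atz(c,q['location'],z) if z is not None else '',atd(c,q['location'],d))
E
```

```text
scene [1048.3  538.8  693.6]
grip 0.52 [245.9, 114.6]  [ 450.4 -250.2  157.3]
green_dot 0.91 [401.1, 266.1] [498.6 359.   74. ] [499.9 359.4  75.5]
green_label 0.73 [380.9, 250.4] [496.6 305.2  74. ] [497.9 305.8  75.5]
tub_green 0.59 [382.5, 277.1] [494.7 329.1  -0. ] [540.3 346.4  57.2]
tub_red 0.6 [290.3, 249.5] [606.9 134.7   0. ] [653.7 177.5  73.5]
dock 0.64 [246.5, 153.9] [ 438.8 -264.     0. ] [ 454.3 -243.5   17.7]
pepper_mill 0.61 [202.9, 218.8] [719.8 -91.2   0. ] [733.6 -64.8  29.2]
measuring_cup 0.78 [298.6, 313.3] [712.5 274.6   0. ] [736.1 293.2  48.8]
salt_jar 0.71 [209.5, 266.0] [792.4  53.1   0. ] [805.6  78.2  35.8]
lens 0.73 [244.5, 129.8]  [ 460.3 -244.9  110.1]
side [ 260.  -469.8  825.5]
grip 0.62 [271.6, 318.1]  [ 438.3 -282.   181.5]
grip 0.53 [263.9, 348.1]  [ 418.9 -289.7   79.8]
green_dot 0.9 [151.9, 142.9] [505.9 359.   74. ] [505.4 357.4  75.4]
green_label 0.63 [157.7, 155.0] [496.7 304.5  74. ] [496.3 303.4  75.1]
tub_green 0.83 [155.7, 169.3] [487.5 329.8  -0. ] [472.5 277.   54.5]
tub_red 0.83 [231.4, 191.2] [621.8 127.3   0. ] [596.7  85.9  57.2]
dock 0.96 [263.7, 345.8] [ 438.5 -266.4    0. ] [ 418.7 -288.9   91.2]
dock 0.33 [292.9, 178.6] [793.4  62.   -0. ] [764.2  33.   45.1]
pepper_mill 0.82 [306.2, 224.2] [717.7 -82.9   0. ] [700.2 -97.7  31.6]
pepper_mill 0.57 [200.7, 236.5] [472.8  47.3   0. ] [454.2   2.2  72. ]
measuring_cup 0.88 [228.4, 148.0] [713.  279.2   0. ] [690.7 242.3  40.6]
salt_jar 0.92 [292.3, 178.4] [792.4  63.6   0. ] [763.1  34.2  45.5]
lens 0.74 [264.2, 328.4]  [ 429.1 -275.   132.8]
lens 0.51 [268.0, 315.6]  [ 435.9 -274.9  181.8]
```

View pics/b.png

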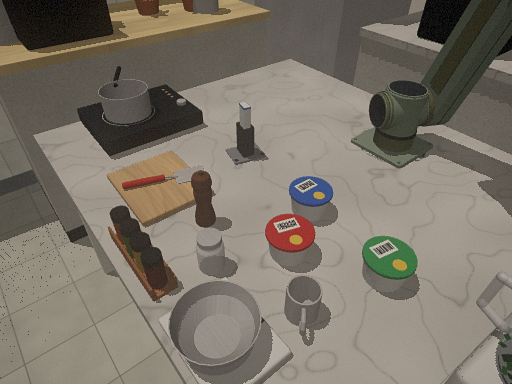

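View pics/c.png

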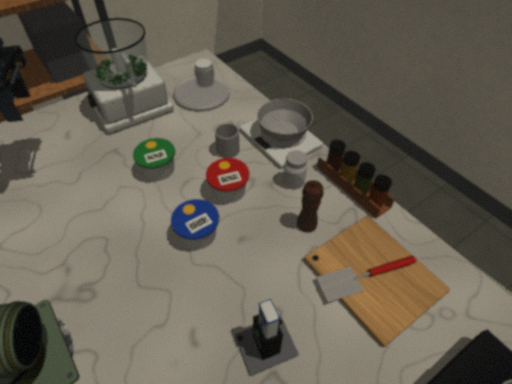

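The scene camera shows the thermometer in its dock at pixel (245,125), i.e. about (438,-265) mm. The green tub is at (390,260), with its dot at about (502,359). The side view agrees, with the dock at (264,345). I'm moving above the dock.

Emit:
{"op": "arm_command", "data": {"motion": [{"offset": [-0.034, -0.042, -0.0062], "spin": 0}, {"offset": [-0.034, -0.042, -0.0062], "spin": 0}, {"offset": [-0.034, -0.042, -0.0062], "spin": 0}, {"offset": [-0.034, -0.042, -0.0062], "spin": 0}, {"offset": [-0.034, -0.042, -0.0062], "spin": 0}], "jaw": 0.09}}

```text
time_s: 1.88
ee_pos: [308.6, 257.2, 259.4]
ee_rot: [180.0, 0.0, 155.0]
force: [1.0, -0.6, 0.3]
gripper_width: 89.5
gripper_force: 0.0
```

Emit:
{"op": "arm_command", "data": {"motion": [{"offset": [-0.034, -0.042, -0.0062], "spin": 0}, {"offset": [-0.034, -0.042, -0.0062], "spin": 0}, {"offset": [-0.034, -0.042, -0.0062], "spin": 0}, {"offset": [-0.034, -0.042, -0.0062], "spin": 0}, {"offset": [-0.034, -0.042, -0.0062], "spin": 0}]}}

```text
time_s: 2.5
ee_pos: [373.8, -5.1, 290.5]
ee_rot: [180.0, 0.1, 155.0]
force: [0.7, 0.7, 0.3]
gripper_width: 90.1
gripper_force: 0.0
```

Emit:
{"op": "arm_command", "data": {"motion": [{"offset": [-0.034, -0.042, -0.0062], "spin": 0}, {"offset": [-0.034, -0.042, -0.0062], "spin": 0}, {"offset": [-0.034, -0.042, -0.0062], "spin": 0}, {"offset": [-0.034, -0.042, -0.0062], "spin": 0}, {"offset": [-0.034, -0.042, -0.0062], "spin": 0}]}}

```text
time_s: 3.12
ee_pos: [439.0, -267.4, 321.3]
ee_rot: [180.0, 0.0, 154.9]
force: [0.3, 0.2, -0.9]
gripper_width: 90.0
gripper_force: 0.0
```

Emit:
{"op": "arm_command", "data": {"motion": [{"offset": [0, 0, 0], "spin": 0}, {"offset": [0, 0, 0], "spin": 0}]}}

```text
time_s: 3.38
ee_pos: [438.5, -265.2, 320.6]
ee_rot: [180.0, -0.1, 154.9]
force: [0.1, 0.0, -0.0]
gripper_width: 90.3
gripper_force: 0.0
```

```bash
python3 - <<'E'
from h import *
np.set_printoptions(precision=1,suppress=True)
c=cam('wrist'); im,d=env.grab_frame('wrist'); cv2.imwrite('pics/d.png',im)
for t in ['grip','lens','dock']: print(t,[(round(q['score'],2),q['location'],atd(c,q['location'],d)) for q in env.pinpoint('wrist',t)[:2]])
m,Rc,e=c; v,u=np.mgrid[0:384,0:512]; P=np.stack([(u-m['cx'])/m['fx']*d,(v-m['cy'])/m['fy']*d,d],-1)@Rc.T+e
near=(d>0)&(np.hypot(P[...,0]-438,P[...,1]+265)<70)
for lo,hi in [(174,190),(105,119),(3,13)]:
    k=near&(P[...,2]>lo)&(P[...,2]<hi); q=P[k]; r=cv2.minAreaRect(q[:,:2].astype(np.float32)); print(lo,k.sum(),q[:,2].mean() if k.any() else 0,r)
# tall things near green tub
for n in ['scene','side']:
    c=cam(n); im,d=env.grab_frame(n); m,Rc,e=c; P=np.stack([(u-m['cx'])/m['fx']*d,(v-m['cy'])/m['fy']*d,d],-1)@Rc.T+e
    k=(d>0)&(P[...,2]>110)&(P[...,2]<500)&(np.hypot(P[...,0]-500,P[...,1]-330)<300); q=P[k]
    if len(q): print(n,len(q),q.min(0),q.max(0))
E
```

```text
grip [(0.8, [255.3, 189.0], array([ 437.4, -266.3,  181.5])), (0.7, [254.5, 168.8], array([ 426.2, -262.4,  111.7]))]
lens [(0.55, [262.7, 174.9], array([ 434.3, -254.8,  135.2]))]
dock [(0.7, [254.6, 164.8], array([ 423.3, -261. ,   96.1]))]
174 814 181.1517111205359 ((443.0162048339844, -269.11065673828125), (40.6007080078125, 24.793046951293945), 75.66609191894531)
105 400 111.15675678955769 ((443.10772705078125, -268.9608459472656), (55.67223358154297, 39.8242301940918), 76.19609069824219)
3 1638 7.7665688114750715 ((444.605712890625, -263.6534423828125), (100.90198516845703, 109.67315673828125), 76.13973236083984)
scene 3225 [488.  506.2 110.4] [655.7 601.9 253.3]
```

View pics/d.png

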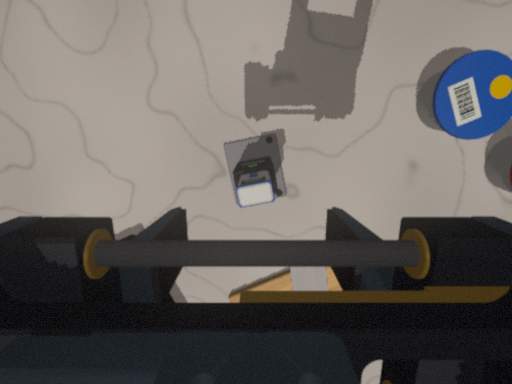

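The wrist view shows the handle top at pixel (255,190) with the display facing image-up. That puts the handle at (443,-269), yaw -14°, and the sizes match. I'm turning, descending and gripping.

Emit:
{"op": "arm_command", "data": {"motion": [{"offset": [0, 0, 0.02], "spin": -0.094}, {"offset": [0, 0, 0.02], "spin": -0.094}, {"offset": [-0.0053, -0.0026, 0.04], "spin": 0}, {"offset": [0, 0, 0.03], "spin": 0}, {"offset": [0, 0, 0.02], "spin": 0}]}}

```text
time_s: 4.3
ee_pos: [442.9, -268.5, 189.5]
ee_rot: [180.0, -0.1, 165.8]
force: [-0.6, 0.5, 0.9]
gripper_width: 89.8
gripper_force: 0.0
```

Emit:
{"op": "arm_command", "data": {"motion": [{"offset": [0, 0, 0.02], "spin": 0}, {"offset": [0, 0, 0.015], "spin": 0}, {"offset": [0, 0, 0.008], "spin": 0}, {"offset": [0, 0, 0], "spin": 0}, {"offset": [0, 0, 0], "spin": 0}]}}

```text
time_s: 4.92
ee_pos: [443.8, -269.7, 148.6]
ee_rot: [-180.0, 0.1, 165.7]
force: [0.3, 0.2, 0.8]
gripper_width: 89.6
gripper_force: 0.0
```

```bash
python3 - <<'E'
from h import *
print(env.state()['ee_pos'],env.state()['ee_rot'])
im,d=env.grab_frame('wrist'); cv2.imwrite('pics/e.png',im)
E
```

```text
[ 443.80021014 -269.65407987  148.58605746] [-1.79978890e+02  7.88501203e-02  1.65747117e+02]
```

View pics/e.png

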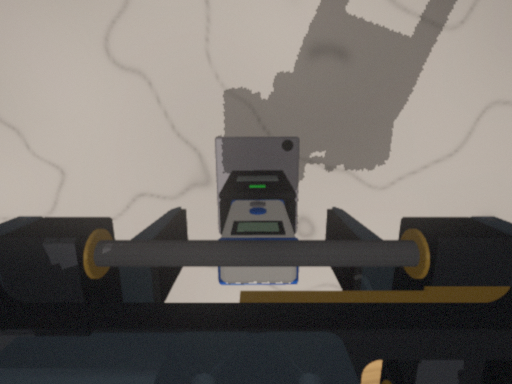

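The handle sits centred between the fingers: it spans columns 218–298 against a finger centre near 258, and its display faces up. I'm closing the gripper.

Emit:
{"op": "arm_command", "data": {"motion": [{"offset": [0, 0, 0.0015], "spin": 0}, {"offset": [0, 0, 0], "spin": 0}, {"offset": [0, 0, 0], "spin": 0}, {"offset": [0, 0, 0], "spin": 0}, {"offset": [0, 0, 0], "spin": 0}], "jaw": 0.02, "newtons": 30}}

```text
time_s: 5.6
ee_pos: [443.4, -269.4, 146.4]
ee_rot: [180.0, -0.0, 165.7]
force: [-1.1, 0.6, -0.3]
gripper_width: 43.2
gripper_force: 0.0
```

Emit:
{"op": "arm_command", "data": {"motion": [{"offset": [0, 0, 0], "spin": 0}, {"offset": [0, 0, 0], "spin": 0}, {"offset": [0, 0, 0], "spin": 0}, {"offset": [0, 0, 0], "spin": 0}]}}

```text
time_s: 6.1
ee_pos: [443.4, -269.4, 146.4]
ee_rot: [180.0, 0.0, 165.7]
force: [0.5, -0.8, -0.1]
gripper_width: 39.7
gripper_force: 30.0
```

Emit:
{"op": "arm_command", "data": {"motion": [{"offset": [0, 0, -0.01], "spin": 0}, {"offset": [0, 0, -0.02], "spin": 0}, {"offset": [0, 0, -0.025], "spin": 0}, {"offset": [0, 0, -0.025], "spin": 0}, {"offset": [0, 0, -0.025], "spin": 0}]}}

```text
time_s: 6.72
ee_pos: [443.1, -269.4, 252.7]
ee_rot: [-180.0, 0.0, 165.7]
force: [0.0, -0.2, -1.5]
gripper_width: 40.0
gripper_force: 30.0
```

Emit:
{"op": "arm_command", "data": {"motion": [{"offset": [0, 0, -0.025], "spin": 0}, {"offset": [0, 0, -0.01], "spin": 0}, {"offset": [0, 0, 0], "spin": 0}, {"offset": [0, 0, 0], "spin": 0}]}}

```text
time_s: 7.22
ee_pos: [442.8, -269.1, 285.3]
ee_rot: [180.0, -0.1, 165.7]
force: [-0.1, 1.0, -0.5]
gripper_width: 40.1
gripper_force: 30.0
```

```bash
python3 - <<'E'
from h import *
np.set_printoptions(precision=1,suppress=True)
c=cam('wrist'); im,d=env.grab_frame('wrist')
im2,d2=env.grab_frame('side'); cv2.imwrite('pics/f.png',np.hstack([cv2.resize(im,(400,300)),cv2.resize(im2[200:384,120:366],(400,300))]))
for n in ['scene','side']:
    c=cam(n); _,d=env.grab_frame(n)
    for t in ['foot_face','grip','lens']: print(n,t,[(round(q['score'],2),q['location'],atd(c,q['location'],d)) for q in env.pinpoint(n,t)[:2]])
E
```

```text
scene foot_face []
scene grip [(0.74, [244.9, 112.0], array([ 442.8, -265.2,  157.3])), (0.48, [242.8, 68.9], array([ 466.2, -241.6,  306.3]))]
scene lens [(0.82, [245.2, 91.0], array([ 450.1, -253. ,  232.8]))]
side foot_face [(0.49, [268.9, 317.0], array([ 441.5, -271.4,  160.4]))]
side grip [(0.44, [270.8, 280.1], array([ 409.2, -304.3,  391. ]))]
side lens [(0.46, [267.4, 295.5], array([ 400.9, -309.4,  366.4]))]
```

View pics/f.png

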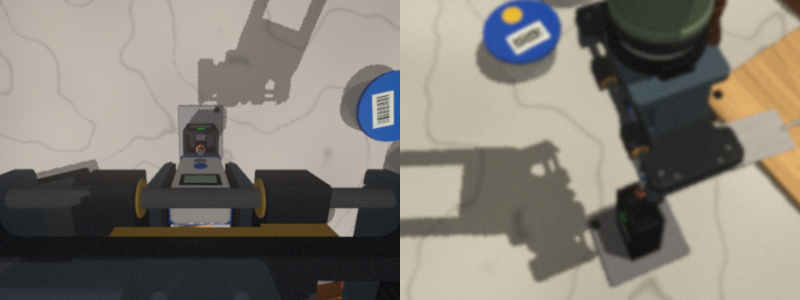

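The thermometer is held and clear: the foot at (200,148) in the wrist half sits above the dock pocket. I'm carrying it over next to the green tub for a closer look.

Emit:
{"op": "arm_command", "data": {"motion": [{"offset": [0.001, 0.02, 0], "spin": 0}, {"offset": [0.001, 0.04, 0], "spin": 0}, {"offset": [0.001, 0.055, 0], "spin": 0}, {"offset": [0.001, 0.055, 0], "spin": 0}, {"offset": [0.001, 0.055, 0], "spin": 0}]}}

```text
time_s: 8.35
ee_pos: [493.9, -47.4, 286.7]
ee_rot: [180.0, 0.0, 165.8]
force: [-0.4, -0.3, -2.2]
gripper_width: 39.9
gripper_force: 30.0
```

Emit:
{"op": "arm_command", "data": {"motion": [{"offset": [0.001, 0.055, 0], "spin": 0}, {"offset": [0.001, 0.055, 0], "spin": 0}, {"offset": [0.001, 0.055, 0], "spin": 0}, {"offset": [0.001, 0.055, 0], "spin": 0}, {"offset": [0.001, 0.055, 0], "spin": 0}]}}

```text
time_s: 8.98
ee_pos: [556.2, 220.5, 286.6]
ee_rot: [180.0, 0.0, 165.8]
force: [0.8, -0.9, -1.0]
gripper_width: 39.9
gripper_force: 30.0
```

Emit:
{"op": "arm_command", "data": {"motion": [{"offset": [0, 0.04, 0], "spin": 0}, {"offset": [0, 0.016, 0], "spin": 0}, {"offset": [0, 0, 0], "spin": 0}, {"offset": [0, 0, 0], "spin": 0}, {"offset": [0, 0, 0], "spin": 0}]}}

```text
time_s: 9.6
ee_pos: [570.4, 270.6, 286.9]
ee_rot: [-180.0, 0.0, 165.7]
force: [-0.4, -0.5, -1.3]
gripper_width: 39.7
gripper_force: 30.0
```

```bash
python3 - <<'E'
from h import *
np.set_printoptions(precision=1,suppress=True)
st=env.state();print(st['ee_pos'],st['ee_rot'],st['force'])
c=cam('wrist',st); im,d=env.grab_frame('wrist'); cv2.imwrite('pics/g.png',im)
for t in ['green_dot','green_label','foot_face']:
    print(t,[(round(q['score'],2),q['location'],atz(c,q['location'],74),atd(c,q['location'],d)) for q in env.pinpoint('wrist',t)[:2]])
h=cv2.cvtColor(im,cv2.COLOR_BGR2HSV)
for n,lo,hi in [('green',(50,80,30),(90,255,255)),('yellow',(18,110,90),(36,255,255))]:
    k=cv2.inRange(h,lo,hi); N,L,S,C=cv2.connectedComponentsWithStats(k)
    for i in np.argsort(-S[1:,4])[:3]+1: print(n,S[i],C[i],atz(c,C[i],74))
E
```

```text
[570.4 270.6 286.9] [-180.     0.   165.7] [-0.4 -0.5 -1.3]
green_dot [(0.79, [304.7, 106.5], array([497.2, 352.1,  74. ]), array([497.2, 352. ,  74.5]))]
green_label [(0.86, [267.9, 112.2], array([492.4, 305.2,  74. ]), array([492.4, 305.2,  74.1]))]
foot_face [(0.41, [255.7, 192.2], array([590. , 264.1,  74. ]), array([568.1, 270. , 169.8]))]
green [ 237   60   91   95 4845] [284.2 106.5] [490.7 326.8  74. ]
green [486 287   1   1   1] [486. 287.] [815.4 560.6  74. ]
green [367 311   1   1   1] [367. 311.] [812.4 382.5  74. ]
yellow [204 291 111  11 550] [258.5 295.4] [745.4 228.7  74. ]
yellow [294  96  24  25 479] [305.8 108. ] [499.3 353.1  74. ]
yellow [ 90 128  23  23 395] [101.2 138.7] [470.8  86.8  74. ]
```

View pics/g.png

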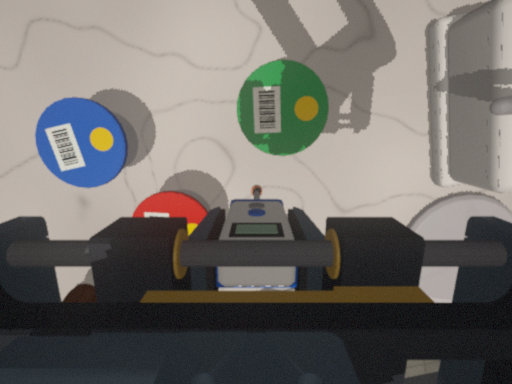

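The wrist view shows the green lid at (283,107), its label at (267,110), its dot at (306,108), and the foot at (257,190). By this view the label is at (493,305) and the dot at (499,353), 48 mm apart against the 50 expected. I'm moving to the reading pose.

Emit:
{"op": "arm_command", "data": {"motion": [{"offset": [0.02, 0.0004, 0.005], "spin": 0}, {"offset": [0.03, 0.0005, 0.012], "spin": 0}, {"offset": [0.023, 0.0005, 0.012], "spin": 0}, {"offset": [0.01, 0, 0.009], "spin": 0}, {"offset": [0, 0, 0], "spin": 0}]}}

```text
time_s: 10.42
ee_pos: [490.2, 293.5, 248.1]
ee_rot: [-180.0, -0.0, 165.8]
force: [0.2, 0.4, -1.1]
gripper_width: 39.9
gripper_force: 30.0
```

Emit:
{"op": "arm_command", "data": {"motion": [{"offset": [0, 0, 0], "spin": 0}, {"offset": [0, 0, 0], "spin": 0}, {"offset": [0, 0, 0], "spin": 0}, {"offset": [0, 0, 0], "spin": 0}, {"offset": [0, 0, 0], "spin": 0}]}}

```text
time_s: 11.05
ee_pos: [490.5, 293.7, 248.5]
ee_rot: [180.0, 0.0, 165.7]
force: [0.3, 0.3, -1.1]
gripper_width: 40.1
gripper_force: 30.0
```

Emit:
{"op": "arm_command", "data": {"motion": [{"offset": [0, 0, 0], "spin": 0}, {"offset": [0, 0, 0], "spin": 0}, {"offset": [0, 0, 0], "spin": 0}, {"offset": [0, 0, 0], "spin": 0}, {"offset": [0, 0, 0], "spin": 0}]}}

```text
time_s: 11.68
ee_pos: [490.5, 293.8, 248.5]
ee_rot: [180.0, -0.0, 165.7]
force: [-0.2, 0.4, -1.5]
gripper_width: 39.7
gripper_force: 30.0
```

```bash
python3 - <<'E'
from h import *
np.set_printoptions(precision=1,suppress=True)
st=env.state();print(st['ee_pos'],st['ee_rot'],st['force'])
c=cam('wrist',st); im,d=env.grab_frame('wrist'); cv2.imwrite('pics/h.png',im)
for t in ['green_dot','green_label','foot_face']:
    print(t,[(round(q['score'],2),q['location'],atz(c,q['location'],74),atz(c,q['location'],st['ee_pos'][2]-134.5),atd(c,q['location'],d)) for q in env.pinpoint('wrist',t)[:2]])
k=cv2.inRange(cv2.cvtColor(im,cv2.COLOR_BGR2HSV),(18,110,90),(36,255,255)); N,L,S,C=cv2.connectedComponentsWithStats(k)
for i in np.argsort(-S[1:,4])[:3]+1: print(S[i],C[i],atz(c,C[i],74))
E
```

```text
[490.5 293.8 248.5] [180.   -0.  165.7] [-0.2  0.4 -1.5]
green_dot [(0.65, [302.4, 177.3], array([497.2, 348.9,  74. ]), array([488.5, 344.1, 114. ]), array([497.1, 348.8,  74.5])), (0.34, [276.0, 169.2], array([479.8, 320.3,  74. ]), array([473.2, 319. , 114. ]), array([479.6, 320.2,  74.7]))]
green_label [(0.58, [266.1, 181.4], array([491.3, 305.2,  74. ]), array([483.4, 305.7, 114. ]), array([491.1, 305.2,  74.8])), (0.5, [276.0, 297.6], array([649.5, 280.3,  74. ]), array([622.5, 283.8, 114. ]), array([468.5, 304. , 341.6]))]
foot_face [(0.66, [256.2, 191.4], array([500.4, 290.5,  74. ]), array([491.4, 292.8, 114. ]), array([488.8, 293.5, 125.5]))]
[294 166  25  25 505] [306.2 178.1] [499.3 353.1  74. ]
[ 80 198  24  22 413] [ 91.2 208.4] [471.   86.7  74. ]
[332 230   8  48 179] [336.4 254.2] [606.8 370.6  74. ]
```

View pics/h.png

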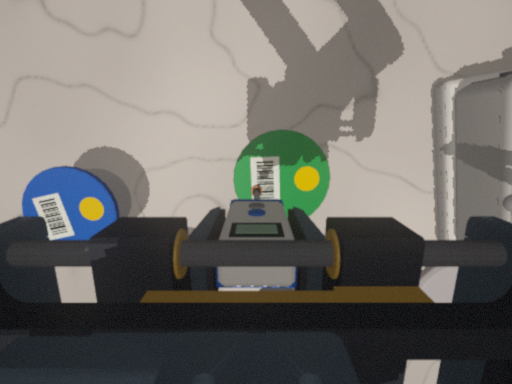

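The foot is at (257,189), over the near edge of the label (centre about (265,180)). The lens's line of sight falls within about 3 mm of the label centre, and it has held for over a second. I'm holding a little longer, then moving over the dot, which measures (499,353) again.

Emit:
{"op": "arm_command", "data": {"motion": [{"offset": [0, 0, 0], "spin": 0}, {"offset": [0, 0, 0], "spin": 0}, {"offset": [0, 0, 0], "spin": 0}, {"offset": [0, 0, 0], "spin": 0}, {"offset": [0, 0, 0], "spin": 0}]}}

```text
time_s: 12.5
ee_pos: [490.5, 293.7, 248.5]
ee_rot: [180.0, 0.0, 165.7]
force: [-0.3, 0.2, -0.8]
gripper_width: 39.5
gripper_force: 30.0
```

Emit:
{"op": "arm_command", "data": {"motion": [{"offset": [0.001, 0.01, 0], "spin": 0}, {"offset": [0.002, 0.02, 0], "spin": 0}, {"offset": [0.002, 0.02, 0.005], "spin": 0}, {"offset": [0.0015, 0.01, 0.01], "spin": 0}, {"offset": [0, 0, 0.01], "spin": 0}]}}

```text
time_s: 13.12
ee_pos: [498.6, 354.3, 222.0]
ee_rot: [-179.9, -0.1, 165.8]
force: [0.1, -0.1, -1.6]
gripper_width: 39.3
gripper_force: 30.0
```

Emit:
{"op": "arm_command", "data": {"motion": [{"offset": [0, 0, 0.008], "spin": 0}, {"offset": [0, 0, 0], "spin": 0}, {"offset": [0, 0, 0], "spin": 0}, {"offset": [0, 0, 0], "spin": 0}]}}

```text
time_s: 13.62
ee_pos: [499.2, 353.4, 216.1]
ee_rot: [179.9, 0.0, 165.7]
force: [-0.1, -0.2, -1.9]
gripper_width: 40.0
gripper_force: 30.0
```

```bash
python3 - <<'E'
from h import *
np.set_printoptions(precision=1,suppress=True)
st=env.state();print(st['ee_pos'],st['ee_rot'],st['force'])
c=cam('wrist',st); im,d=env.grab_frame('wrist'); cv2.imwrite('pics/i.png',cv2.resize(im[130:258,170:340],(680,512),interpolation=cv2.INTER_CUBIC))
for t in ['foot_face']:
    print(t,[(round(q['score'],2),q['location'],atz(c,q['location'],st['ee_pos'][2]-134.5)) for q in env.pinpoint('wrist',t)[:2]])
k=cv2.inRange(cv2.cvtColor(im,cv2.COLOR_BGR2HSV),(18,110,90),(36,255,255)); N,L,S,C=cv2.connectedComponentsWithStats(k)
for i in np.argsort(-S[1:,4])[:4]+1: print(S[i],C[i],atz(c,C[i],74))
E
```

```text
[499.2 353.4 216.1] [179.9   0.  165.7] [-0.1 -0.2 -1.9]
foot_face [(0.62, [258.8, 188.9], array([498.3, 355.9,  81.6]))]
[243 176  28  24 436] [256.6 187. ] [497.3 353.8  74. ]
[331 230   9  48 182] [336.3 253.4] [597.1 424.4  74. ]
[173 230   8  48 175] [176.1 254.1] [551.8 242.9  74. ]
[ 10 210  22  10 134] [ 19.4 214.1] [461.8  87.5  74. ]
```

View pics/i.png

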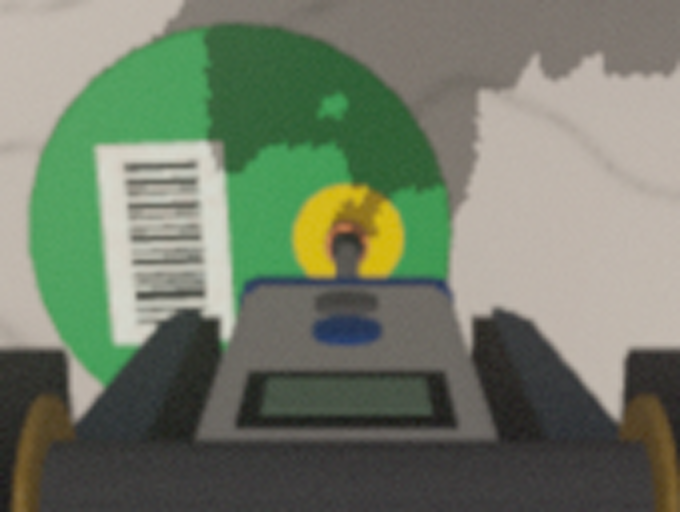

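The foot is at crop (345,243), centred on the yellow dot at (348,238). I'm pressing down in small steps while watching the force.

Emit:
{"op": "arm_command", "data": {"motion": [{"offset": [0, 0, 0.004], "spin": 0}, {"offset": [0, 0, 0.003], "spin": 0}, {"offset": [0, 0, 0.002], "spin": 0}, {"offset": [0, 0, 0], "spin": 0}, {"offset": [0, 0, 0], "spin": 0}]}}

```text
time_s: 14.35
ee_pos: [498.9, 353.4, 206.6]
ee_rot: [-180.0, -0.0, 165.7]
force: [-0.4, 0.4, -0.4]
gripper_width: 40.1
gripper_force: 30.0
```

Emit:
{"op": "arm_command", "data": {"motion": [{"offset": [0, 0, 0.002], "spin": 0}, {"offset": [0, 0, 0], "spin": 0}, {"offset": [0, 0, 0], "spin": 0}, {"offset": [0, 0, 0], "spin": 0}]}}

```text
time_s: 14.85
ee_pos: [498.9, 353.5, 204.6]
ee_rot: [180.0, 0.0, 165.7]
force: [-0.2, -0.7, 0.7]
gripper_width: 40.2
gripper_force: 30.0
```

Emit:
{"op": "arm_command", "data": {"motion": [{"offset": [0, 0, 0.0015], "spin": 0}, {"offset": [0, 0, 0.001], "spin": 0}, {"offset": [0, 0, 0], "spin": 0}, {"offset": [0, 0, 0], "spin": 0}, {"offset": [0, 0, 0], "spin": 0}]}}

```text
time_s: 15.48
ee_pos: [499.0, 353.5, 202.1]
ee_rot: [180.0, 0.0, 165.7]
force: [-0.1, -0.2, 2.3]
gripper_width: 39.7
gripper_force: 30.0
```

Emit:
{"op": "arm_command", "data": {"motion": [{"offset": [0, 0, 0], "spin": 0}, {"offset": [0, 0, 0], "spin": 0}, {"offset": [0, 0, 0], "spin": 0}, {"offset": [0, 0, 0], "spin": 0}, {"offset": [0, 0, 0], "spin": 0}]}}

```text
time_s: 16.1
ee_pos: [499.0, 353.5, 202.0]
ee_rot: [180.0, 0.0, 165.7]
force: [-0.8, -1.1, 2.0]
gripper_width: 40.2
gripper_force: 30.0
```

```bash
python3 - <<'E'
from h import *
st=env.state();print(st['ee_pos'],st['ee_rot'],st['force'])
F=[]
for i in range(5):
    im,d=env.grab_frame('wrist'); F.append(env.state()['force'][2])
print(F)
cv2.imwrite('pics/j.png',cv2.resize(im[130:258,170:340],(680,512),interpolation=cv2.INTER_CUBIC))
E
```

```text
[498.96651263 353.49754889 201.98261328] [1.79992335e+02 2.09823630e-03 1.65742112e+02] [-0.79641533 -1.12179431  2.03439843]
[np.float64(1.4644008263678643), np.float64(2.0351811442507115), np.float64(1.3238782212608315), np.float64(2.7369939116095456), np.float64(1.4417463603110754)]
```

View pics/j.png

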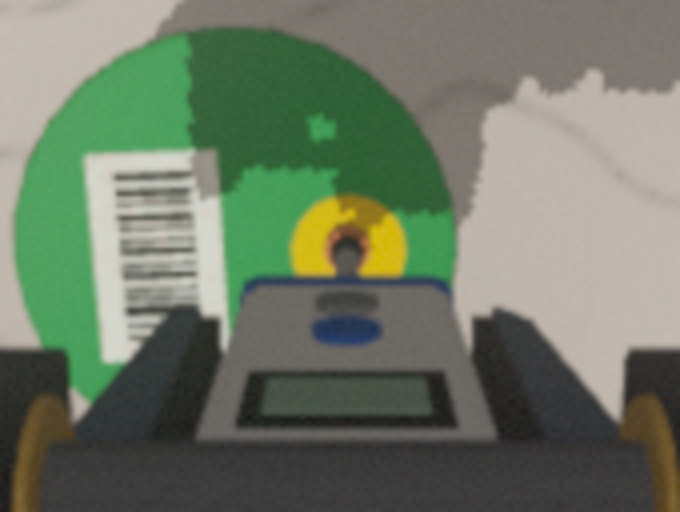

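The foot at (347,247) stands inside the dot at (348,252). The spring force is about 3.1 N, which means it is pushed in about 5 mm. I'm handing in.

```bash
python3 -c "
from workcell import env
print(env.job_done())"
```

```text
the job is handed in; nothing more can be done
None
```

I held the thermometer's reader window over the green tub's label for about 2 s, about 12 cm away. Its foot now stands on the yellow dot, pressed in about 5 mm of 12, and I handed the job in at about 16 s; no verdict or read confirmation came back.

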